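# Build up the tiered pastry stand

### The arm

A 6-joint arm with a two-finger parallel gripper is mounted at the origin on the work surface. World frame = base frame: x ahead of the robot, y to its left, z up, the work surface at z = 0. Lengths are in mm, angles in rad, forces in N, time in s.
With the tool pointing down it reaches from about 400 to 925 mm from the base axis. Payload 12.5 kg.
Tool frame: the origin (TCP) lies midway between the tips of the shut fingers; the grasp point (between the pads) lies 19 mm behind it (env.pinch_z is the z of the grasp point in the tool frame, in mm); z points along the fingers, y is the line along which they close (so a half turn about z gives the same grasp; the last joint's range is limited). The gripper opens to 95 mm and grips with 3 to 60 N. Pads are 20 mm wide; open, the fingers measure 119 mm over their backs; the gripper's body (75 mm by 180 mm) begins 59 mm behind the grasp point.
Start: joints at [1.021, 0.491, 1.559, -0, 1.092, -0.106], TCP at [268.346, 564.48, 214.661] pointing down, gripper open.
Joint ranges: [-3.1, 3.1], [-0.84, 2.19], [0.05, 2.79], [-1.13, 4.28], [0.06, 2.93], [-2.69, 2.69]. Speed limits (rad/s): [2.22, 2.22, 2.79, 3.14, 3.14, 3.14].

### API

Orientations are given as [roll, pitch, yaw] about the fixed x, y, z axes, in that order (R = Rz(yaw) Ry(pitch) Rx(roll)).
In Python, from cell import env, eyes gives the robot as it stands.
- The arm moves only by the shell command python3 -m inch 'ROWS'. ROWS is JSON, a list of rows, each a list of 3 entries, a list of its own where there are three numbers: the shift along the tool's x, y, z in units of 60 mm (1.0 is 60 mm), then the turn about the tool's z in units of 5 degrees (1.0 is 5 degrees), then the closure, from -1 (fully open) to 1 (shut). In form: [[[tx, ty, tz], turn, claw], ...]. A call has exactly 10 rows; each row shifts and turns the commanded pose from where the row before left it, along the tool's axes as they then stand; what a row does not reach is not made up. A row lasts 1/8 s, in which the tool goes at most 62.5 mm and 10.7 degrees, less where a joint would pass 70% of its speed; a pose out of reach is approached as far as the arm can. A call is refused whole if a number of a shift passes 1 or a number of a turn 1, either way. A call with a gripper value outside its range is refused whole. The fingers move at their own pace and stop on an object; the grip force is fixed at half the most. Time passes only in rows, so rows that do not move let the fingers close, or fill a call up. It gives the time, the measured TCP pose, the force, the opening and the grip force at its end, in the units of the state.
- env.state(): the state, without advancing time (a new reading comes with each control period).
- eyes.read_camera(name): name is "scene" or "top"; returns a dict with "pixels" (400x640x3 uint8, red, green, blue), "fx", "fy", "cx", "cy" (pixels), "extrinsics" (4x4, takes a point from world to camera coordinates). Camera axes: x right, y down, z forward; pixel columns grow to the right and rows downward; lengths in mm; the calibration is good to about 2 mm. A picture is of the moment at which its call begins. There is no depth.
- env.job_done(): hands the job in; it is judged then, once.
Trained networks look in a picture, given as the dict that the camera call returned (one of the last four; its "shot" number tells which), for a name from the list of things; names that differ only in an ending like _2 or _b are one class to them, and where a whole thing is asked for, a point or a joint stands for the part that bears it (a point fixed in the world has none). Each returns a list of dicts, best first, with "score" (0 to 1); they miss things now and then, are a little off and sometimes report something else, mostly with a low value. They report only what shows in the picture. A call takes as long as a camera call. They do not tell look-alikes from the thing itself.
- eyes.boxes_of(name, picture): "centre" ([row, column] in pixels, amid what is visible of it).
- eyes.cut_out(name, picture): "mask" (400x640 bool, what is visible of it) and "centre" ([row, column] in pixels, amid what is visible of it).
- eyes.spot_point(name, picture): "centre" ([row, column] in pixels: a listed point, or the origin of a listed thing).
The state is a dict: "t": time; "joints": joint angles; "qvel": joint speeds; "tau": joint torques, N m; "eef_pos": TCP position; "tcp_rot": TCP orientation; "ft_force": force on the tool from outside, world axes, zero at the start; "moment": the same for the moment, N m; "opening": opening from 0.0 (shut) to 1.0 (fully open); "grip_force": force on a finger pad.
Only numpy, scipy, OpenCV 4.12 (cv2) and the standard library are available. Lean on these libraries where they do the work, as an engineer would, in place of code of your own. Each camera call takes 0.05 s, during which the arm holds its last target. There are 200 camera calls.

### The job

Put the pastry stand together on its foot, from the bottom up: first the large black tier on the foot, then the middle-sized wooden tier on that, then the small white tier, and last the red finial on top, each seated fully home and level on the hub below it before you fetch the next. Let go of everything, and leave the jam jar, the sugar shaker and the spatula where they are.

Things in the scene. Friction and masses are not known exactly. Their poses are not given: they have to be found in the camera images.
- foot: the foot of the pastry stand: a blue-painted steel disc 120 mm in diameter and 12 mm thick with a brass hub 36 mm in diameter standing in its middle up to 40 mm, topped by a cone 24 mm narrowing to 14 mm across, from 40 to 52 mm. Fixed to the counter. Origin: centre of its underside, z up. Seated on it, the large tier's underside is 40 mm above this origin
- large_tier: large tier: round black plate 170 mm in diameter, 8 mm thick; brass hub 36 mm across in the middle up to 58 mm, topped by a cone 24 mm narrowing to 14 mm across, 12 mm high (70 mm overall). Recess in the underside, 28 mm across, 15 mm deep, fits over the cone below and rests on that hub. Origin: centre of underside, z up. Loose, 0.4 kg. Next piece seats 58 mm up
- middle_tier: middle tier: round brown wooden plate 136 mm in diameter, 8 mm thick; brass hub 36 mm across in the middle up to 58 mm, topped by a cone 24 mm narrowing to 14 mm across, 12 mm high (70 mm overall). Recess in the underside, 28 mm across, 15 mm deep, fits over the cone below and rests on that hub. Origin: centre of underside, z up. Loose, 0.3 kg. Next piece seats 58 mm up
- small_tier: small tier: round white plate 100 mm in diameter, 8 mm thick; brass hub 36 mm across in the middle up to 58 mm, topped by a cone 24 mm narrowing to 14 mm across, 12 mm high (70 mm overall). Recess in the underside, 28 mm across, 15 mm deep, fits over the cone below and rests on that hub. Origin: centre of underside, z up. Loose, 0.22 kg. Next piece seats 58 mm up
- finial: finial, the red knob that tops the stand: a collar 40 mm in diameter and 19 mm high with a round grip 32 mm in diameter above it from 19 to 46 mm, narrowing to the top at 52 mm; the same recess in the underside (28 mm across, 15 mm deep). Origin: centre of the underside, z up. Loose, stands on the counter, about 0.08 kg
- jam_jar: bystander: amber jar with yellow cap, 60 mm in diameter, 75 mm high, standing at the left of the work. Origin: centre of the underside
- shaker: bystander: metal sugar shaker, 56 mm in diameter, 88 mm high, standing at the right of the work. Origin: centre of the underside
- spatula: bystander: spatula 240 mm long lying across the far side of the work, length along its own x. Origin: middle of its length, on the counter
Mind the look-alikes: they are no part of the job. Of the things like the finial, leave any that is purple; of the rest the larger one is meant. There is more than one size of the small_tier; the one meant has the size given above.

How it is judged (in metres and radians):
On the way, in this order (a step that is already met when the one before it is completed fails the run):
1. the large black tier sits level on the foot, let go (horizontal distance between large_tier and foot below 0.005 m and z of large_tier in the frame of foot between 0.037 and 0.043 m and angle between large_tier's own z axis and vertical below 0.06 rad and contact force between large_tier and the fingers below 0.1 N), for 0.2 s.
2. the middle wooden tier sits level on the large one, let go (horizontal distance between large_tier and foot below 0.005 m and z of large_tier in the frame of foot between 0.037 and 0.043 m and angle between each of large_tier, middle_tier's own z axis and vertical below 0.06 rad and horizontal distance between middle_tier and large_tier below 0.005 m and z of middle_tier in the frame of large_tier between 0.055 and 0.061 m and contact force between middle_tier and the fingers below 0.1 N), for 0.2 s.
3. the small white tier sits level on the middle one, let go (horizontal distance between large_tier and foot below 0.005 m and z of large_tier in the frame of foot between 0.037 and 0.043 m and angle between each of large_tier, middle_tier, small_tier's own z axis and vertical below 0.06 rad and horizontal distance between middle_tier and large_tier below 0.005 m and z of middle_tier in the frame of large_tier between 0.055 and 0.061 m and horizontal distance between small_tier and middle_tier below 0.005 m and z of small_tier in the frame of middle_tier between 0.055 and 0.061 m and contact force between small_tier and the fingers below 0.1 N), for 0.2 s.
4. the red finial sits on the small tier, let go (horizontal distance between large_tier and foot below 0.005 m and z of large_tier in the frame of foot between 0.037 and 0.043 m and angle between each of large_tier, middle_tier, small_tier, finial's own z axis and vertical below 0.06 rad and horizontal distance between middle_tier and large_tier below 0.005 m and z of middle_tier in the frame of large_tier between 0.055 and 0.061 m and horizontal distance between small_tier and middle_tier below 0.005 m and z of small_tier in the frame of middle_tier between 0.055 and 0.061 m and horizontal distance between finial and small_tier below 0.005 m and z of finial in the frame of small_tier between 0.055 and 0.061 m and contact force between finial and the fingers below 0.1 N), for 0.2 s.
At the end, for the whole second after the job is handed in: foot, large, middle, small, finial from the bottom up: each centred within 5 mm on the piece below, underside within 3 mm of its seated height (40 mm above the foot's origin, else 58 mm above that of the piece below), level within 0.06 rad, at rest, not touched by the fingers (all of step 4 and contact force between each of large_tier, middle_tier, small_tier and the fingers below 0.1 N and linear speed of each of large_tier, middle_tier, small_tier, finial below 0.02 m/s).
It fails at once if the jam jar is shifted more than 25 mm or tipped (distance of jam_jar from where it was at the start of the episode above 0.025 m or angle between jam_jar's own z axis and vertical above 0.35 rad).
It fails at once if the shaker is shifted more than 25 mm or tipped (distance of shaker from where it was at the start of the episode above 0.025 m or angle between shaker's own z axis and vertical above 0.35 rad).
It fails at once if the spatula is shifted more than 25 mm (distance of spatula from where it was at the start of the episode above 0.025 m).
It also fails if it takes over 125 s, if anything falls off the work surface, if the arm or the gripper's body presses on something with over 40 N, if the wrist force passes 120 N, or if a joint passes its speed limit or range.

## Working session

There is one attempt and no reset: what is moved stays moved. The work goes in short steps, Python scripts to look and compute and a shell command to move; the robot and the scene stay as the last step left them, time stands still between calls to the robot, and variables do not carry over. Pictures are saved under pics/ and viewed, at most 14 in all, crops included, and the job is handed in when it is done.

```bash
ls; mkdir -p pics; python3 - <<'E'
from cell import env, eyes
import cv2
print(env.state())
for n in("scene","top"):
    p=eyes.read_camera(n); cv2.imwrite(f"pics/{n}0.png",p["pixels"][:,:,::-1]); print(n,p["fx"],p["fy"],p["cx"],p["cy"],p["extrinsics"],p["shot"])
    for k in ["foot","large_tier","middle_tier","small_tier","finial","jam_jar","shaker","spatula"]:
        print(k,[(round(d["score"],2),[round(float(c)) for c in d["centre"]]) for d in eyes.spot_point(k,p)],[(round(d["score"],2),[round(float(c)) for c in d["centre"]],int(d["mask"].sum())) for d in eyes.cut_out(k,p)])
E
```

```text
pics
{'t': 0.0, 'joints': array([ 1.02139217e+00,  4.91548483e-01,  1.55947125e+00, -3.57543708e-05,
        1.09172430e+00, -1.05571425e-01]), 'qvel': array([ 6.47625868e-04, -5.64436243e-04,  7.37925006e-05, -5.27519071e-04,
        7.21039953e-04, -6.97874673e-04]), 'tau': array([-1.69808496e-03, -6.12648439e+01, -2.58181411e+01,  6.92755217e-02,
        4.81972564e-02, -1.12798064e-04]), 'eef_pos': array([268.21081369, 564.23385041, 214.06113332]), 'tcp_rot': array([-3.14044434e+00, -8.97933642e-05,  2.69777637e+00]), 'ft_force': array([-0.102078  ,  0.19130403, -0.72112676]), 'moment': array([0.01912986, 0.01475269, 0.00310999]), 'grip_force': 0.0, 'opening': 0.9955252346623418}
scene 473.0157085208532 473.0157085208532 315.6300776771826 202.83475912881534 [[-3.97664589e-01  9.17467413e-01  1.07898404e-02  1.80337077e+02]
 [ 5.77167245e-01  2.59272806e-01 -7.74374318e-01 -2.62275883e+02]
 [-7.13260714e-01 -3.01713702e-01 -6.32635753e-01  1.56381488e+03]
 [ 0.00000000e+00  0.00000000e+00  0.00000000e+00  1.00000000e+00]] 1
foot [(0.62, [209, 443])] [(0.56, [205, 443], 1167)]
larg
[... 700 characters left out ...]
-02 -2.18618430e-01  4.92954857e+02]
 [ 2.18532303e-01  8.47115203e-03 -9.75792945e-01  1.42869222e+03]
 [ 0.00000000e+00  0.00000000e+00  0.00000000e+00  1.00000000e+00]] 2
foot [(0.95, [247, 229])] [(0.75, [244, 227], 1142)]
large_tier [(0.67, [207, 329])] [(0.76, [208, 328], 2193)]
middle_tier [(0.81, [162, 256])] [(0.93, [161, 259], 1319)]
small_tier [(0.71, [296, 425])] [(0.97, [247, 424], 783), (0.92, [296, 422], 432)]
finial [(0.63, [163, 424]), (0.56, [161, 397]), (0.51, [142, 385])] [(0.48, [137, 388], 67)]
jam_jar [(0.71, [189, 187])] []
shaker [(0.8, [192, 470]), (0.64, [248, 424]), (0.2, [161, 396])] [(0.87, [191, 470], 402)]
spatula [(0.63, [120, 324])] [(0.98, [121, 309], 669)]
```

View pics/scene0.png

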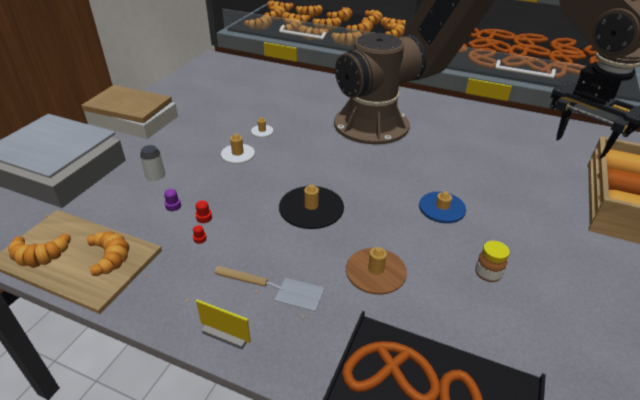

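View pics/top0.png

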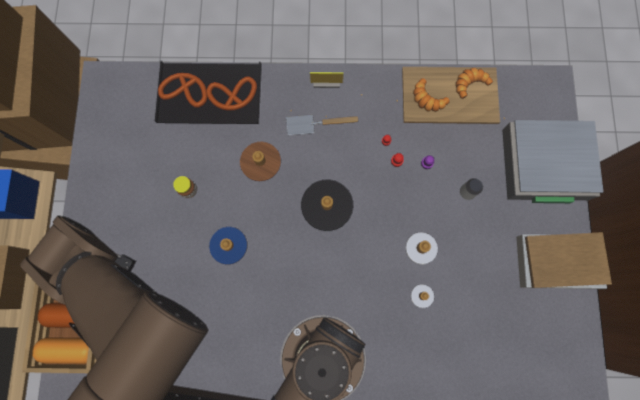

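The finial-like things are the large red one (scene 212,203; top 160,397), the small red one (234,198; 140,386) and the purple one (200,172; 161,428). I want the large red. The small-tier-like things are the larger white plate (152,238; top 247,422) and the smaller one (128,262; top 296,422). I want the larger white. Next I'll triangulate and check sizes.

```bash
cat > h.py <<'E'
from cell import env, eyes
import cv2, numpy as np
from scipy.optimize import least_squares
def proj(p,X):
    X=np.atleast_2d(X); E=np.array(p["extrinsics"]); c=X@E[:3,:3].T+E[:3,3]
    return np.c_[p["fx"]*c[:,0]/c[:,2]+p["cx"],p["fy"]*c[:,1]/c[:,2]+p["cy"]]
def tri(ps,uvs):
    r=least_squares(lambda X:np.concatenate([proj(p,X)[0]-u for p,u in zip(ps,uvs)]),[550,0,20])
    return r.x,np.abs(r.fun).max()
def onplane(p,uv,z):
    r=least_squares(lambda X:proj(p,[X[0],X[1],z])[0]-uv,[550,0]); return r.x
def hsv(p): return cv2.cvtColor(p["pixels"],cv2.COLOR_RGB2HSV)
def blob(m,near,rad=70,join=False):
    n,l,s,c=cv2.connectedComponentsWithStats(m.astype(np.uint8))
    ok=[i for i in range(1,n) if s[i,4]>15 and np.hypot(*(c[i]-near))<rad]
    if not ok: return None
    i=min(ok,key=lambda i:np.hypot(*(c[i]-near))) if not join else max(ok,key=lambda i:s[i,4])
    return np.argwhere(l==i)[:,::-1].astype(np.int32)
def ell(pts):
    h=cv2.convexHull(pts); m=np.zeros((400,640),np.uint8); cv2.fillConvexPoly(m,h,1)
    c=cv2.findContours(m,cv2.RETR_EXTERNAL,cv2.CHAIN_APPROX_NONE)[0][0]
    return cv2.fitEllipse(c)
E
python3 - <<'E'
from h import *
ps=[eyes.read_camera("scene"),eyes.read_camera("top")]
near={"large":[(312,207),(328,207)],"middle":[(376,271),(260,161)],"small":[(238,154),(422,248)],"tiny":[(262,129),(422,296)],"foot":[(442,207),(228,245)]}
key={"large":"large_tier","middle":"middle_tier","small":"small_tier","tiny":"small_tier","foot":"foot"}
for k in near:
    uv=[];
    for p,nr in zip(ps,near[k]):
        ds=eyes.cut_out(key[k],p)
        ds=[d for d in ds if np.hypot(d["centre"][1]-nr[0],d["centre"][0]-nr[1])<12]
        if not ds: print(k,"miss"); continue
        e=ell(np.argwhere(ds[0]["mask"])[:,::-1].astype(np.int32)); uv.append(np.array(e[0])); 
        z=8 if k!="foot" else 12
        X=onplane(p,uv[-1],z); r=np.linalg.norm(np.array(p["extrinsics"])[:3,:3]@[*X,z]+np.array(p["extrinsics"])[:3,3])
        print(k,"plane",X.round(1),"major dia",round(max(e[1])*r/p["fx"]))
    if len(uv)==2: print("   tri",[v.round(1) for v in tri(ps,uv)])
# brass hub tops and red knobs
for k in near:
    uv=[]
    for p,nr in zip(ps,near[k]):
        H=hsv(p); m=(H[...,0]>12)&(H[...,0]<26)&(H[...,1]>120)&(H[...,2]>60)
        b=blob(m,nr,14); 
        if b is None: print("no brass",k); continue
        print(k,"brass",b.mean(0).round(1),b.min(0),b.max(0),len(b))
for nm,nr in {"red":[(203,212),(397,160)],"redsm":[(198,234),(386,140)]}.items():
    uv=[]
    for p,n in zip(ps,nr):
        H=hsv(p); m=((H[...,0]<6)|(H[...,0]>174))&(H[...,1]>150)&(H[...,2]>60)
        b=blob(m,n,14); uv.append(b.mean(0)); print(nm,b.min(0),b.max(0),len(b))
    print("  tri",[v.round(1) for v in tri(ps,uv)])
for k,nr in {"jam_jar":[(488,272),(187,189)],"shaker":[(148,176),(470,192)],"spatula":[(265,290),(324,120)]}.items():
    print(k,onplane(ps[1],nr[1],0).round(),onplane(ps[0],nr[0],0).round())
im=np.zeros((400,800,3),np.uint8)
a=ps[0]["pixels"][120:250,140:290,::-1]; im=cv2.resize(a,None,fx=4,fy=4,interpolation=cv2.INTER_CUBIC)
cv2.imwrite("pics/crop1.png",im)
E
```

```text
large miss
large plane [474.8  -7.7] major dia 169
middle plane [624.9 218.9] major dia 139
middle plane [620.1 214.3] major dia 137
   tri [array([620.9, 217. ,   3.2]), np.float64(0.6)]
small plane [ 329.8 -309.7] major dia 93
small plane [ 339.2 -308. ] major dia 105
   tri [array([ 337.9, -305.6,   14. ]), np.float64(0.4)]
tiny plane [ 184.4 -305.6] major dia 67
tiny plane [ 191.8 -304.8] major dia 75
   tri [array([ 191.3, -302.9,   12.5]), np.float64(0.4)]
foot plane [348.8 308.3] major dia 127
foot plane [340.9 303.4] major dia 124
   tri [array([341.3, 306.6,   5.7]), np.float64(0.6)]
large brass [311.2 197.1] [304 185] [318 209] 314
large brass [326.8 202. ] [322 196] [332 208] 118
middle brass [375.9 270.5] [347 248] [405 292] 2069
middle brass [258.2 157.8] [251 150] [265 166] 176
small brass [236.4 144. ] [231 134] [242 154] 192
small brass [423.7 246.5] [419 242] [429 251] 86
tiny brass [261.3 124. ] [258 118] [264 130] 75
tiny brass [423.7 295.7] [420 293] [427 298] 38
foot brass [443.5 200.2] [437 192] [450 208] 185
foot brass [226.1 244.3] [221 240] [231 249] 90
red [196 201] [210 222] 271
red [392 154] [402 165] 106
  tri [array([ 624. , -233.5,   19.8]), np.float64(0.4)]
redsm [193 226] [205 242] 176
redsm [382 135] [390 144] 62
  tri [array([ 693.3, -199.1,   15.8]), np.float64(0.5)]
jam_jar [523. 451.] [521. 449.]
shaker [ 523. -472.] [ 538. -475.]
spatula [767.   6.] [768.  19.]
```

View pics/crop1.png

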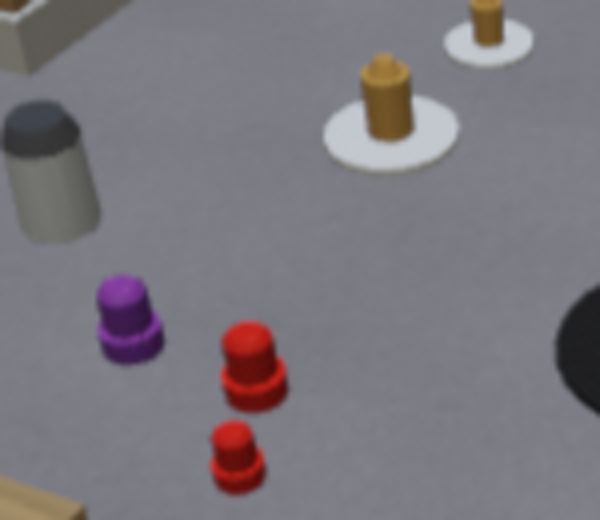

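The crop confirms both choices: the larger white plate (scene ~237,152) and the larger red knob (~203,212), with purple at (172,200) and the small red at (198,234). Next I'll refine with a silhouette fit of the known shapes.

```bash
cat >> h.py <<'E'
def model(R,hub=58,t=8,hr=18):
    a=np.linspace(0,2*np.pi,48,endpoint=False); c=np.c_[np.cos(a),np.sin(a)]
    prof=[(R,0),(R,t),(hr,hub),(12,hub),(7,hub+12)] if hub else [(20,0),(20,19),(16,19),(16,46),(9,52)]
    return np.vstack([np.c_[c*r,np.full(48,z)] for r,z in prof])
def hc(pts):
    h=cv2.convexHull(pts.astype(np.float32)); M=cv2.moments(h)
    return np.array([M["m10"]/M["m00"],M["m01"]/M["m00"]]),M["m00"]
def sel(k,p,z0=0):
    H=hsv(p).astype(int); h,s,v=H[...,0],H[...,1],H[...,2]
    brass=(h>8)&(h<28)&(s>90)&(v>40)
    return {"large":brass|(v<55),"middle":brass|((h<28)&(s>70)&(v>40)),"small":brass|(v>170)&(s<50),
      "foot":brass|((h>100)&(h<120)&(s>120)),"finial":((h<6)|(h>174))&(s>140)&(v>50)}[k]
RAD={"large":85,"middle":68,"small":50,"foot":60,"finial":20}
def mod(k): return model(60,40,12) if k=="foot" else model(20,0) if k=="finial" else model(RAD[k])
def fit(k,ps,g,tol=25):
    m=mod(k); obs=[]
    for p in ps:
        q=proj(p,np.array(g)+m); lo=q.min(0)-tol; hi=q.max(0)+tol
        M=sel(k,p); W=np.zeros_like(M); lo=np.maximum(lo,0).astype(int); hi=hi.astype(int); W[lo[1]:hi[1],lo[0]:hi[0]]=1
        b=blob(M&W,q.mean(0),tol+10,True); 
        corners=np.vstack([b-0.5,b+0.5,b+[.5,-.5],b+[-.5,.5]])
        c,a=hc(corners); obs.append(c); print(k,"area obs/model",round(a),round(hc(q)[1]))
    f=lambda X:np.concatenate([hc(proj(p,X+m))[0]-o for p,o in zip(ps,obs)])
    r=least_squares(f,g,diff_step=1e-3)
    per=[least_squares(lambda X:hc(proj(p,np.array([X[0],X[1],g[2]])+m))[0]-o,g[:2],diff_step=1e-3).x.round(1) for p,o in zip(ps,obs)]
    print(k,"xyz",r.x.round(1),"res",np.abs(r.fun).max().round(2),"per view at z",g[2],per)
    return r.x
E
python3 - <<'E'
from h import *
ps=[eyes.read_camera("scene"),eyes.read_camera("top")]
for k,g in {"foot":[341,306,.1],"large":[475,-8,.1],"middle":[621,216,.1],"small":[335,-307,.1],"finial":[624,-233,.1]}.items(): fit(k,ps,g)
E
```

```text
foot area obs/model 1158 1250
foot area obs/model 1082 1153
foot xyz [3.404e+02 3.069e+02 2.000e-01] res 0.28 per view at z 0.1 [array([340. , 307.4]), array([340.5, 306. ])]
large area obs/model 2214 2324
large area obs/model 1994 2150
large xyz [474.6  -4.5  -0.8] res 0.41 per view at z 0.1 [array([475.4,  -3.2]), array([474.9,  -5.9])]
middle area obs/model 2273 2334
middle area obs/model 1288 1305
middle xyz [619.6 217.   -0. ] res 0.42 per view at z 0.1 [array([619.3, 217.6]), array([620.2, 215.6])]
small area obs/model 671 726
small area obs/model 770 803
small xyz [ 338.2 -306.2    2. ] res 0.52 per view at z 0.1 [array([ 335.5, -306.3]), array([ 339.3, -308.1])]
finial area obs/model 310 334
finial area obs/model 126 148
finial xyz [ 6.246e+02 -2.331e+02 -1.000e-01] res 0.43 per view at z 0.1 [array([ 624.7, -231.9]), array([ 625.3, -234.5])]
```

The silhouette fit puts every origin at z within 2 mm of 0, so the heights check out. I'll turn the tool to yaw 90°, so that tool x is world +Y, tool y is +X and tool z is down, then go above the large tier.

```bash
python3 -m inch '[[[0,0,0],1,-1],[[0,0,0],1,-1],[[0,0,0],1,-1],[[0,0,0],1,-1],[[0,0,0],1,-1],[[0,0,0],1,-1],[[0,0,0],1,-1],[[0,0,0],1,-1],[[0,0,0],1,-1],[[0,0,0],1,-1]]'
python3 -m inch '[[[0,0,0],1,-1],[[0,0,0],1,-1],[[0,0,0],0.91,-1],[[-0.95,0.34,0.1],0,-1],[[-0.95,0.34,0.1],0,-1],[[-0.95,0.34,0.1],0,-1],[[-0.95,0.34,0.1],0,-1],[[-0.95,0.34,0.1],0,-1],[[-0.95,0.34,0.1],0,-1],[[0,0,0],0,-1]]'
```

```text
t: 3.65
eef_pos: [268.3, 564.5, 214.7]
tcp_rot: [3.141, -0.0, 1.822]
ft_force: [0.4, -0.3, -1.0]
opening: 1.002
grip_force: 0.0
t: 4.9
eef_pos: [391.9, 219.5, 178.5]
tcp_rot: [-3.141, 0.0, 1.566]
ft_force: [-0.6, 1.0, 1.4]
opening: 0.999
grip_force: 0.0
```

```bash
python3 -m inch '[[[-0.93,0.345,0.1],0,-1],[[-0.93,0.345,0.1],0,-1],[[-0.93,0.345,0.1],0,-1],[[-0.94,0.345,0.1],0,-1],[[0,0,0.5],0,-1],[[0,0,0.5],0,-1],[[0,0,0.5],0,-1],[[0,0,0.5],0,-1],[[0,0,0.2],0,-1],[[0,0,0],0,-1]]'
python3 -m inch '[[[0,0,0],0,1],[[0,0,0],0,1],[[0,0,0],0,1],[[0,0,0],0,1],[[0,0,0],0,1],[[0,0,0],0,1],[[0,0,0],0,1],[[0,0,0],0,1],[[0,0,0],0,1],[[0,0,0],0,1]]'
```

```text
t: 6.15
eef_pos: [473.8, -0.7, 22.4]
tcp_rot: [-3.141, -0.0, 1.572]
ft_force: [0.4, -0.2, 0.7]
opening: 1.0
grip_force: 0.0
t: 7.4
eef_pos: [473.9, -1.3, 22.6]
tcp_rot: [3.141, -0.0, 1.571]
ft_force: [1.5, 0.3, 0.2]
opening: 0.374
grip_force: 30.0
```

```bash
python3 -m inch '[[[0,0,-0.3],0,1],[[0,0,-0.6],0,1],[[0,0,-0.5],0,1],[[0.4,-0.17,0],0,1],[[0.8,-0.34,0],0,1],[[0.8,-0.34,0],0,1],[[0.8,-0.34,0],0,1],[[0.8,-0.34,0],0,1],[[0.8,-0.34,0],0,1],[[0.5,-0.21,0],0,1]]'
python3 -m inch '[[[0.2,-0.1,0],0,1],[[0.09,-0.045,0],0,1],[[0,0,0],0,1],[[0,0,0],0,1],[[0,0,0],0,1],[[0,0,0],0,1],[[0,0,0],0,1],[[0,0,0],0,1],[[0,0,0],0,1],[[0,0,0],0,1]]'
python3 - <<'E'
from h import *
ps=[eyes.read_camera("scene"),eyes.read_camera("top")]
for n,p in zip("st",ps):
    for d in eyes.cut_out("large_tier",p)[:2]: print(n,d["score"],d["centre"],ell(np.argwhere(d["mask"])[:,::-1].astype(np.int32)))
    print(proj(p,[340.4,306.9,84]),proj(p,[340.4,306.9,80]))
a=ps[0]["pixels"][110:260,340:540,::-1]; b=ps[1]["pixels"][170:320,140:340,::-1]
cv2.imwrite("pics/hold1.png",cv2.resize(np.vstack([a,b]),None,fx=2,fy=2))
E
```

```text
t: 8.65
eef_pos: [347.3, 294.3, 106.3]
tcp_rot: [-3.141, 0.0, 1.573]
ft_force: [1.1, -0.2, -4.3]
opening: 0.374
grip_force: 30.0
t: 9.9
eef_pos: [340.1, 310.1, 106.6]
tcp_rot: [3.142, -0.0, 1.571]
ft_force: [0.1, 0.6, -5.3]
opening: 0.373
grip_force: 30.0
s 0.6 [214.9, 200.8] ((202.9269256591797, 211.3975372314453), (17.04999351501465, 23.745540618896484), 165.50833129882812)
[[447.41834668 182.19420654]] [[447.11786554 183.48252244]]
t 0.64 [240.8, 239.1] ((237.59341430664062, 236.89157104492188), (21.634855270385742, 49.313899993896484), 167.27565002441406)
[[222.06704709 242.00032222]] [[222.35396052 242.16371768]]
```

View pics/hold1.png

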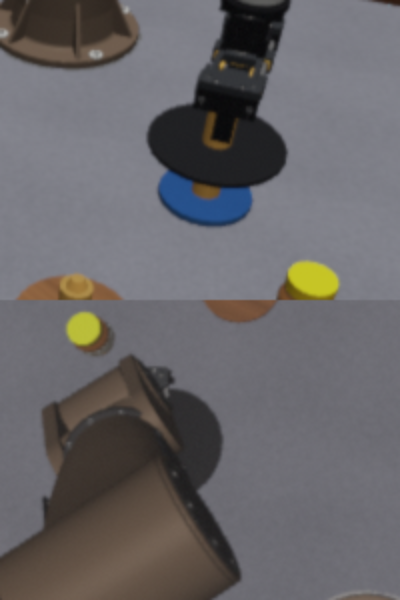

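The plate is level. In the scene view its centre is at about (448,182), against the expected (447,182), so I'll lower it.

```bash
python3 -m inch '[[[0,0,0.2],0,1],[[0,0,0.2],0,1],[[0,0,0.1],0,1],[[0,0,0.08],0,1],[[0,0,0.05],0,1],[[0,0,0.05],0,1],[[0,0,0.03],0,1],[[0,0,0.02],0,1],[[0,0,0],0,1],[[0,0,0],0,1]]'
```

```text
t: 11.35
eef_pos: [340.2, 310.1, 62.9]
tcp_rot: [3.141, -0.0, 1.571]
ft_force: [0.6, -0.3, -4.7]
opening: 0.374
grip_force: 30.0
```

```bash
python3 -m inch '[[[0,0,0],0,-1],[[0,0,0],0,-1],[[0,0,0],0,-1],[[0,0,0],0,-1],[[0,0,-0.4],0,-1],[[0,0,-0.8],0,-1],[[0,0,-0.8],0,-1],[[0.1,0.7,-0.1],0,-1],[[-0.1,0.9,0],0,-1],[[-0.2,0.9,0],0,-1]]'
python3 - <<'E'
from h import *
ps=[eyes.read_camera("scene"),eyes.read_camera("top")]
fit("large",ps,[340,307,40],15)
fit("large",ps[:1],[340,307,40],15)
fit("middle",ps,[620,217,.1])
a=ps[0]["pixels"][110:260,340:540,::-1]; b=ps[1]["pixels"][170:320,140:340,::-1]
cv2.imwrite("pics/p1.png",cv2.resize(np.vstack([a,b]),None,fx=2,fy=2))
E
```

```text
t: 12.6
eef_pos: [491.6, 298.2, 189.2]
tcp_rot: [3.141, -0.0, 1.572]
ft_force: [-0.0, 1.0, 0.7]
opening: 0.998
grip_force: 0.0
large area obs/model 3304 2394Traceback (most recent call last):
  File "<stdin>", line 3, in <module>
  File "h.py", line 43, in fit
    corners=np.vstack([b-0.5,b+0.5,b+[.5,-.5],b+[-.5,.5]])
                       ~^~~~
TypeError: unsupported operand type(s) for -: 'NoneType' and 'float'
```

```bash
python3 -m inch '[[[-0.35,0.54,0.15],0,-1],[[-0.35,0.54,0.15],0,-1],[[-0.35,0.54,0.15],0,-1],[[-0.3,0.53,0.15],0,-1],[[0,0,0],0,-1],[[0,0,0],0,-1],[[0,0,0],0,-1],[[0,0,0],0,-1],[[0,0,0],0,-1],[[0,0,0],0,-1]]'
python3 - <<'E'
from h import *
ps=[eyes.read_camera("scene"),eyes.read_camera("top")]
a=ps[0]["pixels"][110:260,340:540,::-1]; b=ps[1]["pixels"][170:320,140:340,::-1]
cv2.imwrite("pics/p1.png",cv2.resize(np.vstack([a,b]),None,fx=2,fy=2))
for p in ps:
  try: fit("large",[p],[340,307,40],8)
  except Exception as e: print(e)
E
```

```text
t: 13.95
eef_pos: [619.1, 217.4, 152.9]
tcp_rot: [3.141, -0.0, 1.571]
ft_force: [-0.2, 0.4, -1.1]
opening: 0.999
grip_force: 0.0
large area obs/model 2299 2394
large xyz [340.7 307.2  39.1] res 0.0 per view at z 40 [array([342. , 307.2])]
unsupported operand type(s) for -: 'NoneType' and 'float'
```

View pics/p1.png

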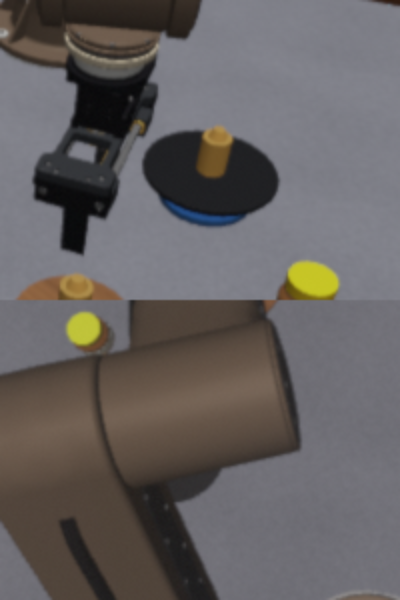

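The large tier is seated level on the foot (scene fit 340.7, 307.2, 39.1), and its hub shows at crop pixel (215,150). Next is the middle tier.

```bash
python3 -m inch '[[[0,0,0.4],0,-1],[[0,0,0.6],0,-1],[[0,0,0.5],0,-1],[[0,0,0.4],0,-1],[[0,0,0.28],0,-1],[[0,0,0],0,-1],[[0,0,0],0,1],[[0,0,0],0,1],[[0,0,0],0,1],[[0,0,0],0,1]]'
python3 -m inch '[[[0,0,0],0,1],[[0,0,0],0,1],[[0,0,0],0,1],[[0,0,0],0,1],[[0,0,-0.3],0,1],[[0,0,-0.6],0,1],[[0,0,-0.6],0,1],[[0,0,-0.6],0,1],[[0,0,-0.1],0,1],[[0,0,0],0,1]]'
```

```text
t: 15.3
eef_pos: [619.3, 217.3, 22.4]
tcp_rot: [3.141, -0.0, 1.571]
ft_force: [-1.2, 0.6, 0.7]
opening: 0.638
grip_force: 0.0
t: 16.55
eef_pos: [618.8, 217.1, 153.7]
tcp_rot: [-3.141, 0.0, 1.571]
ft_force: [0.2, -0.2, -3.9]
opening: 0.37
grip_force: 30.0
```

```bash
python3 -m inch '[[[0.1,-0.3,0],0,1],[[0.2,-0.6,0],0,1],[[0.25,-0.8,0],0,1],[[0.25,-0.8,0],0,1],[[0.25,-0.8,0],0,1],[[0.25,-0.7,0],0,1],[[0.15,-0.45,0],0,1],[[0.05,-0.19,0],0,1],[[0,0,0],0,1],[[0,0,0],0,1]]'
python3 -m inch '[[[0,0,0],0,1],[[0,0,0],0,1],[[0,0,0],0,1],[[0,0,0],0,1],[[0,0,0],0,1],[[0,0,0],0,1],[[0,0,0],0,1],[[0,0,0],0,1],[[0,0,0],0,1],[[0,0,0],0,1]]'
python3 - <<'E'
from h import *
p=eyes.read_camera("scene")
im=p["pixels"].copy()
def ring(r,z,c):
    a=np.linspace(0,2*np.pi,60); q=proj(p,np.c_[340.4+r*np.cos(a),306.9+r*np.sin(a),np.full(60,z)])
    cv2.polylines(im,[np.round(q*16).astype(int).reshape(-1,1,2)],True,c,1,cv2.LINE_AA,4)
ring(68,131,(0,255,0)); ring(85,48,(255,255,0))
cv2.imwrite("pics/hold2.png",cv2.resize(im[80:260,340:540,::-1],None,fx=3,fy=3,interpolation=cv2.INTER_CUBIC))
E
```

```text
t: 17.8
eef_pos: [341.6, 307.0, 153.8]
tcp_rot: [3.142, 0.0, 1.571]
ft_force: [0.5, -0.4, -3.6]
opening: 0.371
grip_force: 30.0
t: 19.05
eef_pos: [340.7, 307.1, 154.0]
tcp_rot: [3.142, -0.0, 1.571]
ft_force: [0.7, 0.4, -3.4]
opening: 0.373
grip_force: 30.0
```

View pics/hold2.png

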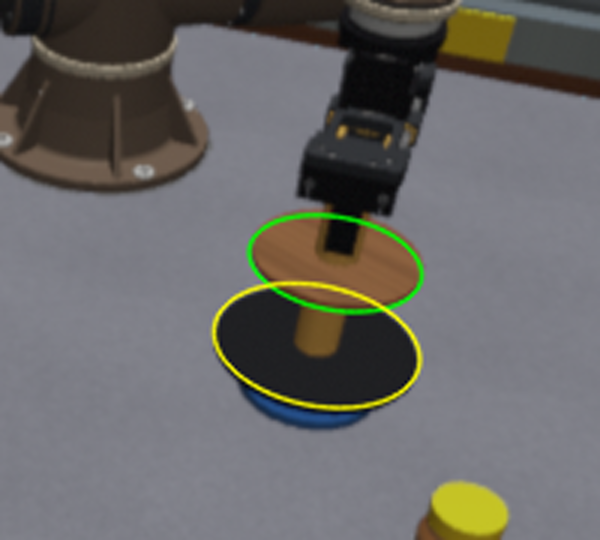

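The green ring (held plate) and the yellow ring (large tier) both match, so the middle tier is centred. I'll lower and release it.

```bash
python3 -m inch '[[[0,0,0.15],0,1],[[0,0,0.15],0,1],[[0,0,0.1],0,1],[[0,0,0.06],0,1],[[0,0,0.04],0,1],[[0,0,0.03],0,1],[[0,0,0.02],0,1],[[0,0,0],0,1],[[0,0,0],0,1],[[0,0,0],0,1]]'
```

```text
t: 20.35
eef_pos: [340.8, 307.1, 121.1]
tcp_rot: [3.141, -0.0, 1.571]
ft_force: [-0.8, -0.6, -3.1]
opening: 0.373
grip_force: 30.0
```

```bash
python3 -m inch '[[[0,0,0],0,-1],[[0,0,0],0,-1],[[0,0,0],0,-1],[[0,0,0],0,-1],[[0,0,-0.4],0,-1],[[0,0,-0.8],0,-1],[[0,0,-0.6],0,-1],[[0,0.5,0],0,-1],[[-0.6,0.7,0],0,-1],[[-0.7,0.6,0],0,-1]]'
python3 -m inch '[[[-0.8,0.4,0],0,-1],[[-0.9,0.1,0],0,-1],[[-0.95,0,0],0,-1],[[-0.95,0,0],0,-1],[[-0.95,0,0],0,-1],[[-0.9,-0.3,0],0,-1],[[-0.8,-0.5,0],0,-1],[[-0.8,-0.5,0],0,-1],[[0,0,0],0,-1],[[0,0,0],0,-1]]'
python3 - <<'E'
from h import *
ps=[eyes.read_camera("scene"),eyes.read_camera("top")]
for k,g in {"middle":[340.4,306.9,98],"large":[340.4,306.9,40]}.items():
  for p in ps:
    try: fit(k,[p],g,8)
    except Exception as e: print(k,e)
im=np.vstack([ps[0]["pixels"][80:260,340:540,::-1],ps[1]["pixels"][140:320,140:340,::-1]])
cv2.imwrite("pics/p2.png",cv2.resize(im,None,fx=1.6,fy=1.6))
E
```

```text
t: 21.6
eef_pos: [449.9, 228.5, 229.1]
tcp_rot: [3.141, -0.0, 1.573]
ft_force: [0.1, 0.7, -1.1]
opening: 0.999
grip_force: 0.0
t: 22.85
eef_pos: [401.1, -193.7, 229.0]
tcp_rot: [3.141, -0.0, 1.57]
ft_force: [0.3, 0.1, -0.1]
opening: 1.001
grip_force: 0.0
middle area obs/model 1834 1718
middle xyz [342.6 307.8  94.6] res 0.0 per view at z 98 [array([347.5, 308.1])]
middle area obs/model 2240 1663
middle xyz [326.6 295.5  93.5] res 0.0 per view at z 98 [array([326.1, 294.5])]
large area obs/model 3048 2395
large xyz [332.3 307.2  50.9] res 0.0 per view at z 40 [array([317.3, 306.2])]
large area obs/model 1232 2394
large xyz [359.1 330.7  47.4] res 0.0 per view at z 40 [array([360. , 332.5])]
```

View pics/p2.png

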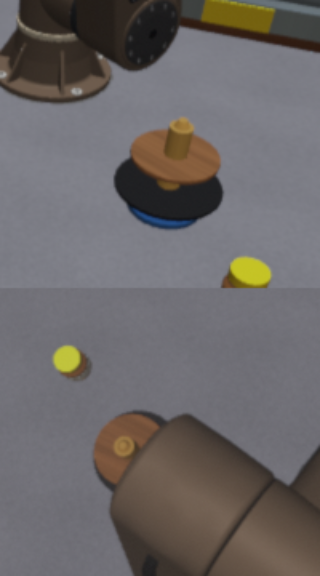

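The middle tier looks level and seated. In the top view its hub top is at about (217,239), which I'll check against the projection while going to the small tier.

```bash
python3 -m inch '[[[-0.4,-0.2,0.3],0,-1],[[-0.7,-0.4,0.4],0,-1],[[-0.6,-0.35,0.3],0,-1],[[-0.18,-0.1,0.3],0,-1],[[0,0,0.2],0,-1],[[0,0,0],0,-1],[[0,0,0],0,-1],[[0,0,0],0,-1],[[0,0,0],0,-1],[[0,0,0],0,-1]]'
python3 - <<'E'
from h import *
p=eyes.read_camera("top"); q=eyes.read_camera("scene")
print(proj(p,[340.4,306.9,168]),proj(q,[340.4,306.9,168]))
fit("small",[q],[338,-306.5,.1],12)
fit("middle",[q],[340.4,306.9,98],3); fit("middle",[p],[340.4,306.9,98],3)
E
```

```text
t: 24.2
eef_pos: [338.1, -306.7, 139.2]
tcp_rot: [3.141, 0.0, 1.571]
ft_force: [1.1, -1.0, 0.3]
opening: 1.002
grip_force: 0.0
[[215.65626244 238.34941912]] [[454.04150888 153.79733274]]
small area obs/model 673 729
small xyz [ 336.7 -305.5    0.9] res 0.0 per view at z 0.1 [array([ 335.6, -306.2])]
middle area obs/model 1794 1718
middle xyz [342.  307.5  95.6] res 0.0 per view at z 98 [array([345.5, 307.7])]
middle area obs/model 1726 1663
middle xyz [341.2 305.1  97.7] res 0.0 per view at z 98 [array([341.1, 305. ])]
```

```bash
python3 -m inch '[[[0,0,0.4],0,-1],[[0,0,0.5],0,-1],[[0,0,0.5],0,-1],[[0,0,0.35],0,-1],[[0,0,0.2],0,-1],[[0,0,0],0,-1],[[0,0,0],0,1],[[0,0,0],0,1],[[0,0,0],0,1],[[0,0,0],0,1]]'
python3 -m inch '[[[0,0,0],0,1],[[0,0,0],0,1],[[0,0,0],0,1],[[0,0,0],0,1],[[0,0,-0.3],0,1],[[0,0,-0.6],0,1],[[0,0,-0.8],0,1],[[0,0,-0.8],0,1],[[0,0,-0.5],0,1],[[0,0,-0.3],0,1]]'
```

```text
t: 25.55
eef_pos: [338.1, -306.8, 22.2]
tcp_rot: [3.141, 0.0, 1.571]
ft_force: [-0.5, -0.3, -0.1]
opening: 0.637
grip_force: 0.0
t: 26.8
eef_pos: [338.0, -306.7, 221.5]
tcp_rot: [3.141, 0.001, 1.571]
ft_force: [0.3, -0.2, -1.8]
opening: 0.373
grip_force: 30.0
```

```bash
python3 -m inch '[[[0.3,0.2,0],0,1],[[0.6,0.5,0],0,1],[[0.8,0.5,0],0,1],[[0.8,0.4,0],0,1],[[0.9,0.2,0],0,1],[[0.9,0.1,0],0,1],[[0.9,0,0],0,1],[[0.9,0,0],0,1],[[0.9,-0.1,0],0,1],[[0.9,-0.2,0],0,1]]'
python3 -m inch '[[[0.7,-0.5,0],0,1],[[0.6,-0.4,0],0,1],[[0.5,-0.3,0],0,1],[[0.3,-0.2,0],0,1],[[0.15,-0.1,0],0,1],[[0.08,-0.06,0],0,1],[[0,0,0],0,1],[[0,0,0],0,1],[[0,0,0],0,1],[[0,0,0],0,1]]'
python3 - <<'E'
from h import *
p=eyes.read_camera("scene")
im=p["pixels"].copy()
def ring(r,z,c):
    a=np.linspace(0,2*np.pi,60); q=proj(p,np.c_[340.4+r*np.cos(a),306.9+r*np.sin(a),np.full(60,z)])
    cv2.polylines(im,[np.round(q*16).astype(int).reshape(-1,1,2)],True,c,1,cv2.LINE_AA,4)
ring(50,206,(0,255,0)); ring(68,106,(255,255,0))
cv2.imwrite("pics/hold3.png",cv2.resize(im[80:260,340:540,::-1],None,fx=3,fy=3,interpolation=cv2.INTER_CUBIC))
E
```

```text
t: 28.05
eef_pos: [433.3, 169.0, 219.8]
tcp_rot: [-3.141, 0.0, 1.571]
ft_force: [0.6, 0.4, -2.1]
opening: 0.373
grip_force: 30.0
t: 29.3
eef_pos: [340.3, 306.9, 220.0]
tcp_rot: [3.142, -0.0, 1.571]
ft_force: [0.5, -0.1, -1.3]
opening: 0.372
grip_force: 30.0
```

View pics/hold3.png

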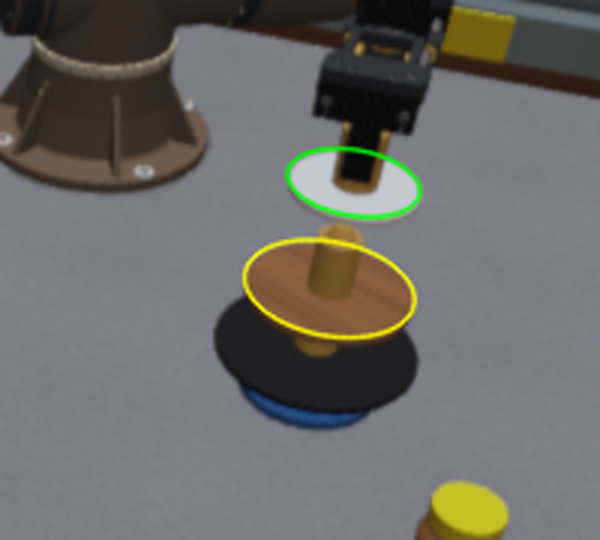

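Both rings match, so the small tier is centred. I'll lower and release it, then leave for the finial.

```bash
python3 -m inch '[[[0,0,0.2],0,1],[[0,0,0.2],0,1],[[0,0,0.1],0,1],[[0,0,0.08],0,1],[[0,0,0.05],0,1],[[0,0,0.04],0,1],[[0,0,0.02],0,1],[[0,0,0],0,1],[[0,0,0],0,1],[[0,0,0],0,1]]'
python3 -m inch '[[[0,0,0],0,-1],[[0,0,0],0,-1],[[0,0,0],0,-1],[[0,0,0],0,-1],[[0,0,-0.4],0,-1],[[0,0,-0.6],0,-1],[[0,0,-0.5],0,-1],[[0,0.5,0],0,-1],[[-0.6,0.7,0],0,-1],[[-0.7,0.7,0],0,-1]]'
```

```text
t: 30.6
eef_pos: [340.2, 307.1, 178.8]
tcp_rot: [3.141, -0.0, 1.571]
ft_force: [0.3, 0.2, -1.4]
opening: 0.374
grip_force: 30.0
t: 31.85
eef_pos: [455.2, 228.5, 268.7]
tcp_rot: [3.141, -0.0, 1.573]
ft_force: [1.4, 0.3, 0.6]
opening: 1.003
grip_force: 0.0
```

```bash
python3 -m inch '[[[-0.7,0.3,0.1],0,-1],[[-0.9,0.35,0.2],0,-1],[[-0.9,0.35,0.25],0,-1],[[-0.9,0.35,0.25],0,-1],[[-0.9,0.35,0.25],0,-1],[[-0.9,0.35,0.25],0,-1],[[-0.9,0.3,0.25],0,-1],[[-0.8,0.25,0.25],0,-1],[[-0.5,0.15,0.2],0,-1],[[-0.3,0.09,0.1],0,-1]]'
python3 -m inch '[[[0,0,0],0,-1],[[0,0,0],0,-1],[[0,0,0],0,-1],[[0,0,0],0,-1],[[0,0,0],0,-1],[[0,0,0],0,-1],[[0,0,0],0,-1],[[0,0,0],0,-1],[[0,0,0],0,-1],[[0,0,0],0,-1]]'
python3 - <<'E'
from h import *
ps=[eyes.read_camera("scene"),eyes.read_camera("top")]
p=ps[0]; im=p["pixels"].copy()
for p,n in zip(ps,"st"):
  for k,g in {"finial":[624.6,-233,.1],"small":[340.4,306.9,156]}.items():
    try: fit(k,[p],g,8 if k=="finial" else 4)
    except Exception as e: print(n,k,"-")
cv2.imwrite("pics/p3.png",cv2.resize(np.hstack([ps[0]["pixels"][100:260,360:540],ps[0]["pixels"][100:260,120:300]])[:,:,::-1],None,fx=2.2,fy=2.2,interpolation=cv2.INTER_CUBIC))
E
```

```text
t: 33.1
eef_pos: [624.8, -233.7, 141.7]
tcp_rot: [-3.141, -0.001, 1.57]
ft_force: [0.2, 0.3, -0.5]
opening: 1.001
grip_force: 0.0
t: 34.35
eef_pos: [624.8, -232.8, 142.6]
tcp_rot: [3.142, -0.0, 1.571]
ft_force: [0.1, -0.4, -0.2]
opening: 1.003
grip_force: 0.0
finial area obs/model 310 334
finial xyz [ 6.243e+02 -2.322e+02 -2.000e-01] res 0.0 per view at z 0.1 [array([ 624.6, -231.9])]
small area obs/model 1086 1177
small xyz [339.4 308.9 157.4] res 0.0 per view at z 156 [array([337.1, 308.7])]
t finial -
small area obs/model 1418 983
small xyz [337.5 298.3 153.6] res 0.0 per view at z 156 [array([337.2, 297.7])]
```

View pics/p3.png

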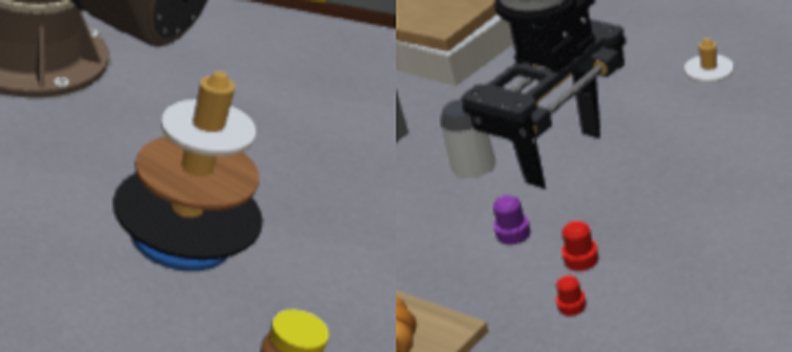

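The stack of three is level and seated. The gripper is above the large red knob (crop 578,245), clear of purple (510,220) and the small red (570,296). I'll descend with a partly closed gripper.

```bash
python3 -m inch '[[[0,0,0],0,-0.3],[[0,0,0.2],0,-0.3],[[0,0,0.4],0,-0.3],[[0,0,0.5],0,-0.3],[[0,0,0.4],0,-0.3],[[0,0,0.3],0,-0.3],[[0,0,0.2],0,-0.3],[[0,0,0],0,-0.3],[[0,0,0],0,-0.3],[[0,0,0],0,1]]'
python3 -m inch '[[[0,0,0],0,1],[[0,0,0],0,1],[[0,0,0],0,1],[[0,0,0],0,1],[[0,0,0],0,1],[[0,0,-0.3],0,1],[[0,0,-0.7],0,1],[[0,0,-0.8],0,1],[[0,0,-0.8],0,1],[[0,0,-0.8],0,1]]'
```

```text
t: 35.7
eef_pos: [625.1, -232.9, 23.5]
tcp_rot: [3.14, 0.0, 1.571]
ft_force: [-1.0, 0.3, 0.7]
opening: 0.592
grip_force: 0.0
t: 36.95
eef_pos: [624.4, -232.6, 229.5]
tcp_rot: [3.141, 0.0, 1.571]
ft_force: [-0.1, 0.1, -1.1]
opening: 0.332
grip_force: 30.0
```

```bash
python3 -m inch '[[[0.3,-0.15,-0.4],0,1],[[0.7,-0.35,-0.3],0,1],[[0.9,-0.45,0],0,1],[[0.9,-0.45,0],0,1],[[0.9,-0.45,0],0,1],[[0.9,-0.45,0],0,1],[[0.9,-0.45,0],0,1],[[0.9,-0.45,0],0,1],[[0.9,-0.5,0],0,1],[[0.6,-0.35,0],0,1]]'
python3 -m inch '[[[0.5,-0.3,0],0,1],[[0.3,-0.2,0],0,1],[[0.2,-0.13,0],0,1],[[0.09,-0.06,0],0,1],[[0,0,0],0,1],[[0,0,0],0,1],[[0,0,0],0,1],[[0,0,0],0,1],[[0,0,0],0,1],[[0,0,0],0,1]]'
python3 - <<'E'
from h import *
p=eyes.read_camera("scene")
im=p["pixels"].copy()
def ring(r,z,c):
    a=np.linspace(0,2*np.pi,60); q=proj(p,np.c_[340.4+r*np.cos(a),306.9+r*np.sin(a),np.full(60,z)])
    cv2.polylines(im,[np.round(q*16).astype(int).reshape(-1,1,2)],True,c,1,cv2.LINE_AA,4)
z=env.state()["eef_pos"][2]-23.5; print(z)
ring(20,z,(0,255,0)); ring(50,164,(255,255,0))
cv2.imwrite("pics/hold4.png",cv2.resize(im[60:210,380:530,::-1],None,fx=4,fy=4,interpolation=cv2.INTER_CUBIC))
E
```

```text
t: 38.2
eef_pos: [379.9, 242.9, 269.8]
tcp_rot: [3.14, -0.001, 1.572]
ft_force: [0.4, -0.7, -1.0]
opening: 0.328
grip_force: 30.0
t: 39.45
eef_pos: [340.2, 306.5, 268.6]
tcp_rot: [3.142, -0.0, 1.571]
ft_force: [-0.7, 0.7, -0.8]
opening: 0.328
grip_force: 30.0
245.12057237638373
```

View pics/hold4.png

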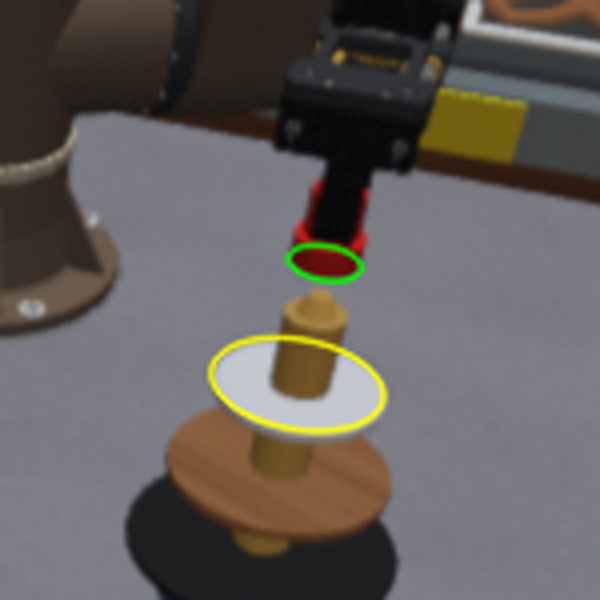

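The finial sits over the cone at crop (322,300), centred within about 1–2 mm. I'll lower it.

```bash
python3 -m inch '[[[0,0,0.12],0,1],[[0,0,0.12],0,1],[[0,0,0.08],0,1],[[0,0,0.06],0,1],[[0,0,0.04],0,1],[[0,0,0.04],0,1],[[0,0,0.03],0,1],[[0,0,0.02],0,1],[[0,0,0],0,1],[[0,0,0],0,1]]'
```

```text
t: 40.75
eef_pos: [340.2, 306.5, 238.1]
tcp_rot: [3.141, -0.0, 1.571]
ft_force: [0.2, 0.5, -0.4]
opening: 0.326
grip_force: 30.0
```

Release, rise, move clear and check.

```bash
python3 -m inch '[[[0,0,0],0,-0.2],[[0,0,0],0,-0.5],[[0,0,0],0,-1],[[0,0,0],0,-1],[[0,0,0],0,-1],[[0,0,-0.3],0,-1],[[0,0,-0.5],0,-1],[[0,0,-0.5],0,-1],[[0,0,0],0,-1],[[0,0,0],0,-1]]'
python3 -m inch '[[[0,0.5,0],0,-1],[[-0.6,0.7,0],0,-1],[[-0.7,0.7,0],0,-1],[[-0.8,0.4,0],0,-1],[[-0.9,0.1,0],0,-1],[[-0.9,0,0],0,-1],[[-0.6,0,0],0,-1],[[0,0,0],0,-1],[[0,0,0],0,-1],[[0,0,0],0,-1]]'
python3 - <<'E'
from h import *
ps=[eyes.read_camera("scene"),eyes.read_camera("top")]
for p in ps:
    print("expect",proj(p,[340.4,306.9,214+49]).round(1))
    try: fit("finial",[p],[340.4,306.9,214],8)
    except Exception as e: print("-")
cv2.imwrite("pics/end.png",cv2.resize(np.hstack([ps[0]["pixels"][80:260,380:530],ps[1]["pixels"][140:320,140:290]])[:,:,::-1],None,fx=2.6,fy=2.6,interpolation=cv2.INTER_CUBIC))
E
```

```text
t: 42.0
eef_pos: [339.9, 306.3, 315.3]
tcp_rot: [-3.141, 0.0, 1.571]
ft_force: [0.9, -0.2, -0.3]
opening: 0.999
grip_force: 0.0
t: 43.25
eef_pos: [484.1, 37.5, 315.6]
tcp_rot: [-3.141, -0.0, 1.572]
ft_force: [-0.0, 1.9, 0.2]
opening: 1.001
grip_force: 0.0
expect [[462.3 118.3]]
finial area obs/model 386 416
finial xyz [340.6 306.6 213.8] res 0.0 per view at z 214 [array([341. , 306.7])]
expect [[207.4 233.6]]
finial area obs/model 178 211
finial xyz [340.5 305.  213.6] res 0.0 per view at z 214 [array([340.5, 304.9])]
```

View pics/end.png

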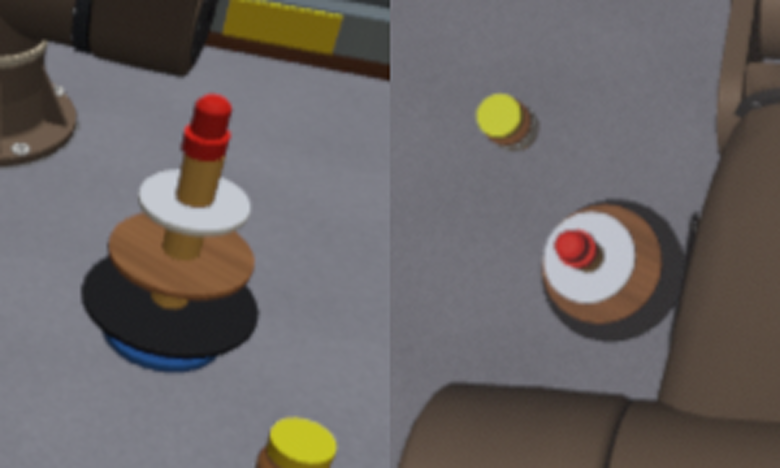

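The stack is complete, level and untouched. The finial fits to (340.5, 306, 214), which is its seated height.

```bash
python3 -c "
from cell import env
print(env.job_done())"
```

```text
the job is handed in; nothing more can be done
None
```

The pastry stand is assembled on its foot (large black, middle wooden, small white, red finial), all let go and seated level by the camera checks; the jam jar, shaker and spatula were left alone, and the job was handed in at about 43 s, with no verdict returned.

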